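# Clamp a carving blank with the eccentric cam

### The job

Clamp the carving blank for work, with fingertip pushes only: slide it along the holding board until its end is home against the short end stop, and push the arm of the wooden cam clamp round until the cam squeezes the blank tight against the long stop, square in the corner of the two stops. Then take the hand away, leaving it clamped. Do not grip the cam arm or lift the blank, and leave the mallet, the gouge and the tin where they are.

Things in the scene. Friction and masses are not known exactly. Their poses are not given: they have to be found in the camera images.
- jig: Holding board: plywood, 340 (x) by 360 (y) by 18 mm, screwed to the bench (fixed). Origin: centre of its underside, z = 0; top face at z = 18. Its x points away from the robot (to the long stop), its y to the left (to the end stop).
- long_stop: Dark wooden strip fixed along the board's far side, 30 (x) by 340 (y) by 24 mm tall. Origin: centre of its underside, at jig x = 150, y = 0. Its inner face, towards the robot, is at jig x = 135.
- end_stop: Short dark wooden strip fixed at the board's left end, at right angles to the long stop, 120 (x) by 25 (y) by 24 mm tall. Origin: centre of its underside, at jig x = 75, y = 147.5. Its inner face, to the right, is at jig y = 135.
- panel: Carving blank: loose pale wood block, 120 (x) by 200 (y) by 28 mm, 0.25 to 0.5 kg, flat on the board, top at z = 46, with a rosette on top. Origin: centre of its underside. Starts 6 to 9 mm short of the long stop, 10 to 40 mm short of the end stop, up to 2 degrees askew. Home: jig x = 75, y = 35. Slides with 1 to 4 N. The cam can close the gap to the long stop itself.
- panel_corner (a point): Lower corner of the blank at its +x +y end (blank frame 60, 100, 0): the corner that goes home into the stops.
- stop_corner (a point): Inner corner of the two stops on the board's top face (jig frame 135, 135, 18): where panel_corner belongs.
- cam_head: Wooden cam and arm in one piece, turning flat above the board, nearer the robot than the blank. Origin: on the pivot axis (jig x = -25.5, y = 45), on its underside (z = 19); 26 mm thick, top at z = 45. Its x points along the arm: 22 mm wide, ending in a round of radius 13.5 centred 121.5 from the pivot. The cam is a disc of radius 32 centred at (4, 11).
- lever_end (a point): Centre of the arm's round end, on its top face (cam_head frame 121.5, 0, 26).
- cam (a joint): Cam angle in rad, growing anticlockwise from above as it clamps: at v the arm points 150 degrees + v from jig x. Starts 0 to 0.35 (arm towards the robot and left); push on the arm's left (cam_head -y) side. Meets the blank at about 1.65 when that is home, ends at 2.0. Turns with 1 to 2 N at the arm's end, then stiffens: 5 to 9 N there clamps it tight, at about 1.7. Stays where it is left.
- mallet: Carver's round wooden mallet standing on its head beside the board (right side), 90 mm across, 210 mm tall. Origin: centre of its underside.
- gouge: Carving gouge lying on the bench to the left of the board, 230 mm long, 24 mm thick. Origin: on its length, 117 mm from the handle's end, on the bench.
- wax_tin: Round metal tin standing to the left of the board, 72 mm across, 48 mm tall. Origin: centre of its underside.
Mind the look-alikes: they are no part of the job. Of the things that look like the panel, the larger one is meant.

How it is judged:
At the end, for the whole second after the job is handed in: The blank lies flat and square (within 1.4 degrees) with its corner within 4 mm of the corner of the stops, the cam presses on it with more than 8 N and holds by itself, and everything is at rest (contact force between cam_head and panel above 8 N and horizontal distance between panel_corner and stop_corner below 0.004 m and angle between the x axis of panel and the x axis of jig, either way round below 0.025 rad and z of panel in the frame of jig below 0.021 m and angle between panel's own z axis and vertical below 0.03 rad and linear speed of panel below 0.01 m/s and velocity of joint cam between -0.03 and 0.03 rad/s); the robot touches nothing.
It fails at once if the blank is lifted or tipped off the board (z of panel in the frame of jig above 0.027 m or angle between panel's own z axis and vertical above 0.12 rad).
It fails at once if the cam arm is gripped between the fingers instead of pushed (x of the grasp point in the frame of cam_head between 0.035 and 0.135 m and y of the grasp point in the frame of cam_head between -0.008 and 0.008 m and z of the grasp point in the frame of cam_head below 0.038 m).
It fails at once if the mallet is disturbed (distance of mallet from where it was at the start of the episode above 0.02 m or angle between mallet's own z axis and vertical above 0.3 rad).
It fails at once if the gouge is disturbed (distance of gouge from where it was at the start of the episode above 0.02 m).
It fails at once if the tin is disturbed (distance of wax_tin from where it was at the start of the episode above 0.02 m).
It also fails if it takes over 51 s, if anything falls off the work surface, if the arm or the gripper's body presses on something with over 40 N, if the wrist force passes 120 N, or if a joint passes its speed limit or range.

### The arm

A 7-joint arm with a two-finger parallel gripper is mounted at the origin on the work surface. World frame = base frame: x ahead of the robot, y to its left, z up, the work surface at z = 0. Lengths are in m, angles in rad, forces in N, time in s.
With the tool pointing down it reaches from about 0.35 to 0.9 m from the base axis. Payload 8.1 kg.
Tool frame: the origin (TCP) lies on the centre line of the jaws, within the pads' length; the fingertips stand 11 mm ahead of it and the grasp point (between the pads) lies 8 mm behind it (arm.nose_length is the distance from the TCP to the fingertips, in m); z points along the fingers, y is the line along which they close (so a half turn about z gives the same grasp; the last joint's range is limited). The gripper opens to 92 mm and grips with 3 to 60 N. Pads are 19 mm wide; open, the fingers measure 130 mm over their backs; the gripper's body (75 mm by 190 mm) begins 47 mm behind the grasp point.
Start: joints at [1, 0.434, 0.025, 1.573, -0.012, 1.134, -0.075], TCP at [0.282, -0.558, 0.238] pointing down, gripper open.
Joint ranges: [-2.62, 2.62], [-0.44, 2.09], [-1.27, 1.32], [0.08, 2.57], [-1.32, 4.46], [0.12, 2], [-2.74, 2.74]. Speed limits (rad/s): [2.22, 2.22, 3.01, 3.01, 3.14, 3.14, 3.14].

### API

Orientations are given as a rotation vector (axis times angle).
In Python, from cell import arm gives the robot as it stands.
- The arm moves only by the tool jog_arm, never from a script. Its argument "moves" is a list of rows, each a list of 4 numbers: the shift along the tool's x, y, z in m, then the turn about the tool's z in rad. In form: [[tx, ty, tz, spin], ...]. A call has 1 to 20 rows; each row is the pose to reach, as a shift and turn from the pose commanded when the call began, along the tool's axes at that moment; what a row does not reach only later rows make up. A row lasts 1/8 s, in which the tool goes at most 62.5 mm and 10.7 degrees, less where a joint would pass 70% of its speed; a pose out of reach is approached as far as the arm can. A call with a gripper value outside its range is refused whole. "hand" is the finger opening in m, from 0 to 0.0918, set as the call begins (left out, the last holds). The fingers move at their own pace and stop on an object; "newtons" is the grip in N (left out, the last holds). Time passes only in rows, so rows that repeat a pose let the fingers close. It gives the time, the measured TCP pose, the force, the opening and the grip force at its end, in the units of the state.
- arm.observe(): the state, without advancing time (a new reading comes with each control period).
- arm.get_image(name): name is "side" or "top"; returns a dict with "color" (420x560x3 uint8, red, green, blue), "z_map" (420x560 float32, m along the optical axis (not along the pixel's ray), 0 where there is no reading), "fx", "fy", "cx", "cy" (pixels), "k1" (the pictures are not rectified: a ray, as slopes to the right and down, at radius r is drawn at 1 + k1 r^2 times it, then the intrinsics apply), "rvec" (rotation vector, rad) and "tvec" (3), from world to camera coordinates, as OpenCV has them. Camera axes: x right, y down, z forward; pixel columns grow to the right and rows downward; lengths in m; the calibration is good to about 2 mm. A picture is of the moment at which its call begins.
- arm.sign_off(): hands the job in; it is judged then, once.
The state is a dict: "clock": time; "joints": joint angles; "dq": joint speeds; "joint_efforts": joint torques, N m; "position": TCP position; "ee_rot": TCP orientation; "force": force on the tool from outside, world axes, zero at the start; "ft_torque": the same for the moment, N m; "width": opening from 0.0 (shut) to 1.0 (fully open); "gripper_force": force on a finger pad.
Only numpy, scipy, OpenCV 4.12 (cv2) and the standard library are available. Lean on these libraries where they do the work, as an engineer would, in place of code of your own. Each camera call takes 0.05 s, during which the arm holds its last target. There are 200 camera calls.

## Working session

There is one attempt and no reset: what is moved stays moved. The work goes in short steps, Python scripts to look and compute and a tool call to move; the robot and the scene stay as the last step left them, time stands still between calls to the robot, and variables do not carry over. Pictures are saved under pics/ and viewed, at most 10 in all, crops included, and the job is handed in when it is done.

Besides the shell and the picture viewer there is one more tool, called in YAML: its name, and indented under it one key for each argument. jog_arm: Moves the arm, as the interface text tells. Its arguments: {"type":"object","properties":{"moves":{"type":"array"},"hand":{"type":"number"},"newtons":{"type":"number"}},"required":["moves"]}

```bash
mkdir -p pics; cat > h.py <<'E'
import numpy as np, cv2
from cell import arm
def grab(n):
    d=arm.get_image(n); np.savez('/tmp/%s.npz'%n,**d); return d
def load(n): return dict(np.load('/tmp/%s.npz'%n))
def pts(d,uv,z):
    """pixels -> world points on plane z"""
    uv=np.array(uv,float).reshape(-1,2)
    q=np.c_[(uv[:,0]-d['cx'])/d['fx'],(uv[:,1]-d['cy'])/d['fy']]; p=q.copy()
    for _ in range(20): p=q/(1+d['k1']*(p**2).sum(1,keepdims=True))
    R=cv2.Rodrigues(d['rvec'])[0]; c=-R.T@d['tvec'].ravel()
    r=np.c_[p,np.ones(len(p))]@R
    return c+r*((z-c[2])/r[:,2])[:,None]
E
python3 - <<'E'
from h import *
for n in('top','side'):
    d=grab(n); cv2.imwrite(f'pics/{n}0.png',d['color'][:,:,::-1])
    print(n,d['fx'],d['k1'],d['rvec'].ravel(),d['tvec'].ravel())
print(arm.observe())
E
```

```text
top 448.11147002828454 -0.030064904067421117 [ 2.18287105 -2.19095467  0.06324723] [0.12968617 0.59578217 1.3716668 ]
side 537.235884515558 -0.11474727731500255 [ 0.38148568 -2.77853654  1.12666718] [0.61320855 0.04236976 1.54196113]
{'clock': 0.1, 'joints': array([ 1.00042245,  0.43516564,  0.02497146,  1.57399923, -0.01157136,
        1.13401218, -0.07509516]), 'dq': array([-0.00195664, -0.00011158,  0.00246264, -0.00293222, -0.00017317,
       -0.00049706,  0.00035657]), 'joint_efforts': array([ 3.36131408e-03, -6.69126821e+01,  9.88242030e-01, -3.15146148e+01,
       -6.04200480e-02,  3.73489328e-02,  7.71906707e-05]), 'position': array([ 0.28155854, -0.55748852,  0.23701843]), 'ee_rot': array([-3.05475495e+00, -7.27705273e-01,  7.59186454e-04]), 'force': array([ 0.02943202, -0.04396783, -0.00618764]), 'ft_torque': array([ 0.05885658,  0.01717068, -0.01227122]), 'gripper_force': 0.0, 'width': 1.0004508237004681}
```

View pics/top0.png

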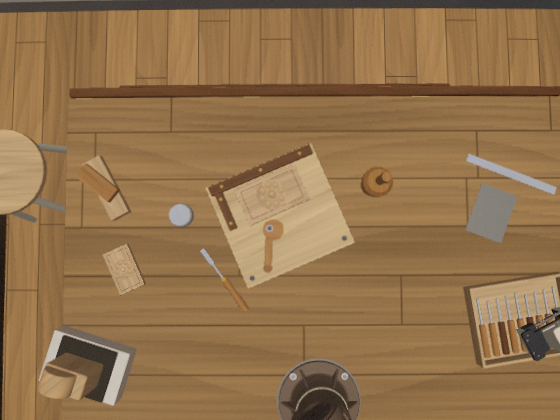

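View pics/side0.png

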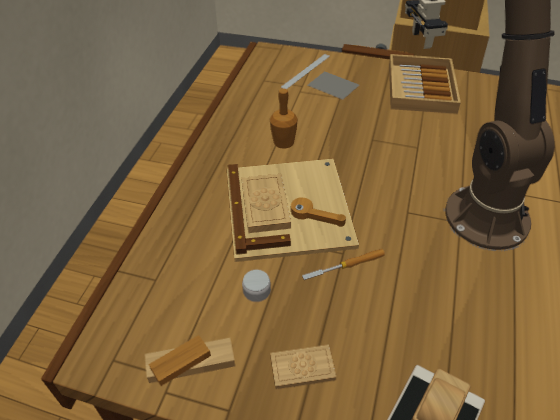

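The top view shows the board around (280,215), with the blank on it at (272,195), the cam pivot at (270,229) and the arm end at (268,268). The tin is at (180,215), the gouge runs from (203,252) to (245,308), and the mallet is at (377,181).

Two things look like the panel: the block on the board at (272,195) and a rosette piece on the bench at (123,269). The one on the board is larger and lies between the stops, so it is the one meant. I'll confirm with an enlarged crop.

```bash
python3 - <<'E'
from h import *
d=load('top'); c=d['color'][135:300,90:365,::-1]
cv2.imwrite('pics/crop1.png',cv2.resize(c,(792,475),interpolation=cv2.INTER_CUBIC))
hsv=cv2.cvtColor(d['color'],cv2.COLOR_RGB2HSV)
for p in [(225,183),(282,163),(228,212),(255,200),(300,185),(325,215),(268,250),(290,250),(150,240)]: print(p,hsv[p[1],p[0]],d['z_map'][p[1],p[0]])
E
```

```text
(225, 183) [ 13 135 108] 1.3713644
(282, 163) [ 12 133 109] 1.3749287
(228, 212) [ 14 138 105] 1.3653953
(255, 200) [ 17  86 186] 1.3660625
(300, 185) [ 16  89 180] 1.364583
(325, 215) [ 18  88 197] 1.3886296
(268, 250) [ 16 137 171] 1.3586543
(290, 250) [ 19  88 196] 1.385515
(150, 240) [ 16 127 139] 1.4048584
```

View pics/crop1.png

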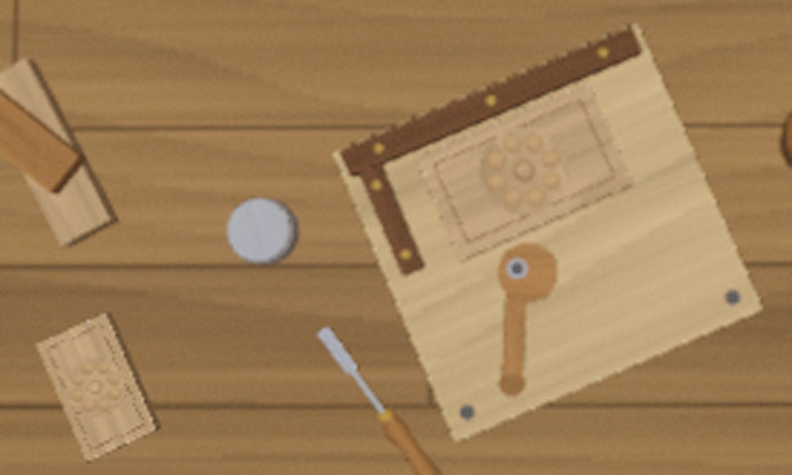

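The crop confirms it: the blank at crop (525,175) is on the board and larger than the bench piece at (97,387). Now I'll measure the poses.

```bash
cat > meas.py <<'E'
from h import *
def biggest(m):
    m=cv2.morphologyEx(m.astype(np.uint8),cv2.MORPH_OPEN,np.ones((3,3)))
    return max(cv2.findContours(m,cv2.RETR_EXTERNAL,cv2.CHAIN_APPROX_NONE)[0],key=cv2.contourArea)
def rect(d,m,z):
    p=pts(d,biggest(m)[:,0],z)
    r=cv2.minAreaRect((p[:,:2]*1000).astype(np.float32)); return r
def heights(d):
    v,u=np.mgrid[:420,:560]; uv=np.c_[u.ravel(),v.ravel()]
    a=pts(d,uv,0.); R=cv2.Rodrigues(d['rvec'])[0]; c=-R.T@d['tvec'].ravel()
    za=(a@R.T+d['tvec'].ravel())[:,2]
    P=c+(a-c)*(d['z_map'].ravel()/za)[:,None]
    return P.reshape(420,560,3)
def stopmask(d,hsv,win): return (hsv[...,2]<135)&(hsv[...,1]>115)&(hsv[...,0]<16)&win
def window(x0,x1,y0,y1):
    w=np.zeros((420,560),bool); w[y0:y1,x0:x1]=1; return w
E
python3 - <<'E'
from meas import *
d=load('top'); hsv=cv2.cvtColor(d['color'],cv2.COLOR_RGB2HSV)
P=heights(d); H=P[...,2]; w=window(195,362,135,300)
for n,(u,v) in dict(bench=(150,240),board=(325,215),stop=(282,163),panel=(255,200),arm=(268,250)).items(): print(n,np.median(H[v-2:v+3,u-2:u+3]),H[v-2:v+3,u-2:u+3].std())
m=(H>.010)&w; print('board',rect(d,m,.018))
m=(cv2.medianBlur(H.astype(np.float32),3)>.036)&(hsv[...,1]<112)&w; print('panel',rect(d,m,.046))
m=(hsv[...,1]>118)&(hsv[...,2]>140)&(H>.03)&w&window(250,295,215,285); 
c=biggest(m)[:,0]; p=pts(d,c,.045)[:,:2]*1000
print('cam n',len(c),'bbox',p.min(0),p.max(0),'px',c.min(0),c.max(0))
hull=p; 
# arm: far pts
i=p[:,0].argmin(); print('arm tip',p[i])
m=(hsv[...,1]<50)&window(255,285,218,240); ys,xs=np.nonzero(m); print('pivot',pts(d,[[xs.mean(),ys.mean()]],.047)*1000,len(xs))
m=stopmask(d,hsv,window(200,320,140,235)); print('stoprect',rect(d,m,.042))
c=cv2.approxPolyDP(biggest(m),3,True)[:,0]; print(np.c_[c,pts(d,c,.042)[:,:2]*1000].round(0))
E
```

```text
bench 0.0005882992048753533 0.0030971987224992802
board 0.01776662079936986 0.002769841846984672
stop 0.04205718512718937 0.0032233247201869787
panel 0.04525032287968278 0.0024999148060589893
arm 0.04395294495274982 0.0028410874657226475
board ((573.2806396484375, 116.39840698242188), (340.0641784667969, 360.14422607421875), 23.08204460144043)
panel ((634.8596801757812, 139.9281005859375), (120.22412872314453, 199.70623779296875), 23.74658203125)
cam n 131 bbox [400.62931682 109.60635057] [554.71401241 164.56703578] px [264 220] [282 271]
arm tip [400.62931682 149.46733871]
pivot [[530.99610984 148.85556632  47.        ]] 40
stoprect ((709.2056884765625, 176.33531188964844), (44.18354797363281, 335.5287780761719), 25.711490631103516)
[[311. 150. 770.  19.]
 [309. 146. 782.  25.]
 [301. 147. 779.  50.]
 [299. 156. 751.  56.]
 [294. 150. 770.  72.]
 [259. 165. 724. 179.]
 [261. 172. 702. 173.]
 [254. 167. 718. 195.]
 [212. 185. 663. 324.]
 [209. 190. 647. 333.]
 [218. 198. 623. 305.]
 [224. 190. 647. 287.]]
```

```bash
python3 - <<'E'
from meas import *
d=load('top'); hsv=cv2.cvtColor(d['color'],cv2.COLOR_RGB2HSV)
P=heights(d); H=cv2.medianBlur(P[...,2].astype(np.float32),3)
th=np.radians(23.2); X=np.array([np.cos(th),np.sin(th)]);Y=np.array([-X[1],X[0]]); O=np.array([573.3,116.4])
def jig(p): p=np.atleast_2d(p)[:,:2]-O; return np.c_[p@X,p@Y]
m=(H>.05)&window(350,410,150,215); q=P[m]*1000; print('mallet world',q.min(0),q.max(0),'jig',jig(q).min(0),jig(q).max(0), np.median(q,0))
m=(H>.02)&window(160,200,195,235); q=P[m]*1000; print('tin jig',jig(q).min(0),jig(q).max(0))
g=pts(d,[[203,252],[225,283],[245,308]],.01)*1000; print('gouge',g[:,:2],jig(g))
piv=O-25.5*X+45*Y; print('pivot',piv)
m=(hsv[...,1]>118)&(hsv[...,2]>140)&(H>.03)&window(250,295,215,285)
ys,xs=np.nonzero(m); p=pts(d,np.c_[xs,ys],.045)[:,:2]*1000
r=np.hypot(*(p-piv).T); k=(r>50)&(r<150); e=p[k].mean(0)-piv; print('arm ang',np.degrees(np.arctan2(e[1],e[0])),len(p[k]),r.max())
print('panel', jig([634.86,139.93]))
E
```

```text
mallet world [ 508.71016139 -215.05952299   50.56178535] [ 711.15710626  120.47476652 1407.10501034] jig [ -70.75136443 -342.88008884] [17.80499792 29.18990627] [ 660.65905117 -160.55158961  112.37732506]
tin jig [-57.76158192  29.18990627] [154.54530093 312.59316359]
gouge [[457.07961481 355.37802412]
 [361.25062656 286.58306851]
 [284.47533939 224.60372474]] [[ -12.678804    265.43722775]
 [-127.85982981  239.95640751]
 [-222.84297047  213.23400558]]
pivot [532.13466292 147.71557157]
arm ang 176.89848846330324 193 132.19592650568552
panel [[65.85142462 -2.62380942]]
```

jog_arm:
  moves:
    - [0,0,-0.06,0]
    - [0.622,-0.34,-0.06,-1.508]
    - [0.622,-0.34,-0.06,-1.508]
    - [0.622,-0.34,-0.06,-1.508]
    - [0.622,-0.34,-0.06,-1.508]
    - [0.622,-0.34,-0.06,-1.508]
    - [0.622,-0.34,-0.06,-1.508]
    - [0.622,-0.34,-0.06,-1.508]
    - [0.622,-0.34,-0.06,-1.508]
    - [0.622,-0.34,-0.06,-1.508]
    - [0.622,-0.34,-0.06,-1.508]
    - [0.622,-0.34,-0.06,-1.508]
    - [0.622,-0.34,-0.06,-1.508]
    - [0.622,-0.34,-0.06,-1.508]
    - [0.622,-0.34,-0.06,-1.508]
    - [0.622,-0.34,-0.06,-1.508]
    - [0.622,-0.34,-0.06,-1.508]
    - [0.622,-0.34,-0.06,-1.508]
  hand: 0.05

```text
clock: 2.35
position: [0.6836, 0.0254, 0.298]
ee_rot: [1.73, 2.622, 0.0]
force: [0.5, -0.0, 0.3]
width: 0.544
gripper_force: 0.0
```

jog_arm:
  moves:
    - [0,0,0.06,0]
    - [0,0,0.12,0]
    - [0,0,0.18,0]
    - [0,0,0.23,0]
    - [0,0,0.25,0]
    - [0,0,0.26,0]
    - [0,0,0.26,0]
    - [0.006,0,0.26,0]
    - [0.012,0,0.26,0]
    - [0.016,0,0.26,0]
    - [0.019,0,0.26,0]
    - [0.022,0,0.26,0]
    - [0.025,0,0.26,0]
    - [0.028,0,0.26,0]
    - [0.031,0,0.26,0]
    - [0.034,0,0.26,0]
    - [0.037,0,0.26,0]
    - [0.04,0,0.26,0]
    - [0.04,0,0.26,0]

```text
clock: 4.72
position: [0.6676, 0.0636, 0.0376]
ee_rot: [-1.728, -2.623, -0.0]
force: [0.7, -1.1, 1.1]
width: 0.543
gripper_force: 0.6
```

```bash
python3 - <<'E'
from h import *
d=grab('top'); o=arm.observe(); print(o['position'],o['force'])
cv2.imwrite('pics/t2.png',cv2.resize(d['color'][135:300,190:365,::-1],(700,660))[:600])
E
```

```text
[0.66756588 0.06359747 0.03753964] [ 0.6977295  -1.2237881   0.74782765]
```

View pics/t2.png

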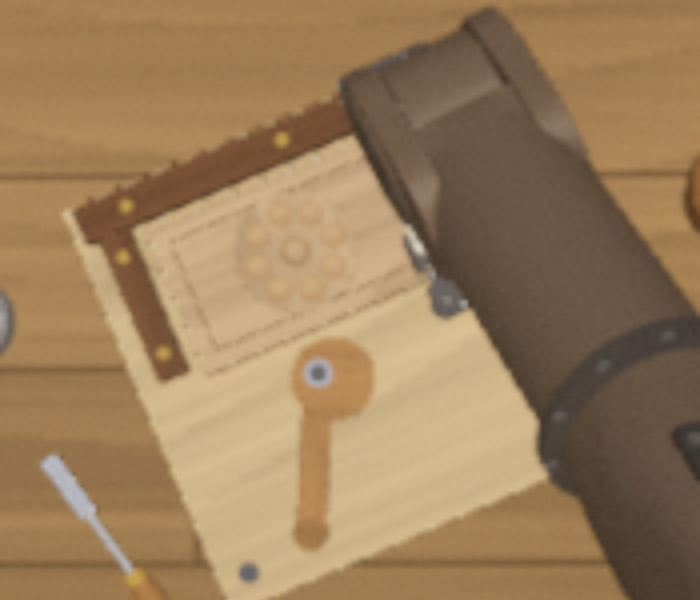

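The blank has moved with the fingers and is still square, with a gap of about 10 mm to the end stop at crop (160,290). I'll keep pushing.

jog_arm:
  moves:
    - [0.002,0,0,0]
    - [0.004,0,0,0]
    - [0.006,0,0,0]
    - [0.008,0,0,0]
    - [0.009,0,0,0]
    - [0.01,0,0,0]
    - [0.011,0,0,0]
    - [0.011,0,0,0]

```text
clock: 5.78
position: [0.6635, 0.0731, 0.0377]
ee_rot: [-1.729, -2.623, -0.0]
force: [0.3, -0.8, -0.5]
width: 0.546
gripper_force: 0.5
```

jog_arm:
  moves:
    - [0.001,0,0,0]
    - [0.002,0,0,0]
    - [0.003,0,0,0]
    - [0.003,0,0,0]

```text
clock: 6.28
position: [0.663, 0.0732, 0.0378]
ee_rot: [1.731, 2.62, -0.003]
force: [0.7, -6.9, 0.1]
width: 0.544
gripper_force: 3.7
```

The wrist now reads 7 N, so the blank is home against the end stop. I'll back off and go to the cam arm's left side with the fingers shut.

jog_arm:
  moves:
    - [-0.01,0,0,0]
    - [-0.03,0,0,0]
    - [-0.03,0,-0.04,0]
    - [-0.03,0,-0.08,0]

```text
clock: 6.78
position: [0.6745, 0.0467, 0.1182]
ee_rot: [-1.731, -2.621, 0.001]
force: [1.0, -0.1, -0.5]
width: 0.548
gripper_force: 0.0
```

jog_arm:
  moves:
    - [0.05,-0.04,0,0.1]
    - [0.09,-0.07,0,0.2]
    - [0.13,-0.1,0,0.3]
    - [0.17,-0.13,0,0.4]
    - [0.21,-0.16,0,0.459]
    - [0.227,-0.169,0,0.459]
    - [0.227,-0.169,0,0.459]
    - [0.227,-0.169,0,0.459]
    - [0.227,-0.169,0,0.459]
  hand: 0.0
  newtons: 10

```text
clock: 7.9
position: [0.4306, 0.1893, 0.1176]
ee_rot: [2.283, 2.158, 0.0]
force: [0.4, 0.2, 0.2]
width: 0.005
gripper_force: 0.0
```

```bash
python3 - <<'E'
from meas import *
d=grab('top'); hsv=cv2.cvtColor(d['color'],cv2.COLOR_RGB2HSV)
o=arm.observe(); print(o['position'],o['ee_rot'],o['force'],o['width'],o['joints'].round(2))
H=cv2.medianBlur(heights(d)[...,2].astype(np.float32),3); w=window(195,362,135,300)
m=(H>.036)&(H<.06)&(hsv[...,1]<112)&w; print('panel',rect(d,m,.046))
s=grab('side'); cv2.imwrite('pics/s3.png',cv2.resize(s['color'][140:280,210:380,::-1],(680,560)))
E
```

```text
[0.43042325 0.18940708 0.11759579] [2.28253873e+00 2.15847725e+00 4.41804897e-05] [-0.12891768 -0.55549377  0.20442292] 0.006533274183542922 [-0.21  0.37 -0.39  2.06  0.21  0.75 -0.79]
panel ((618.8186645507812, 175.30079650878906), (123.97929382324219, 202.76806640625), 23.080232620239258)
```

View pics/s3.png

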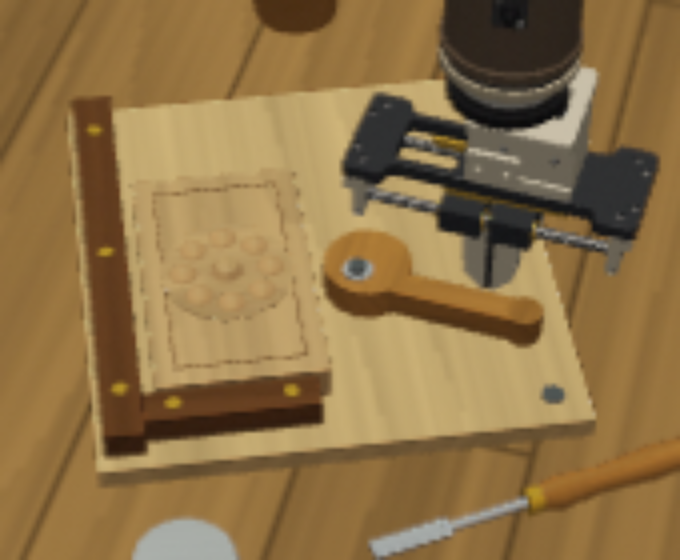

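The side view shows the blank against the end stop at (230,395), and it measures jig (65, 36), square. The gripper is above the left side of the cam arm. I'll go down and work out the arc.

jog_arm:
  moves:
    - [0,0,0.03,0]
    - [0,0,0.06,0]
    - [0,0,0.075,0]
    - [0,0,0.079,0]
    - [0,0,0.079,0]

```text
clock: 8.62
position: [0.4298, 0.1903, 0.0391]
ee_rot: [2.281, 2.16, 0.001]
force: [0.4, 0.2, 0.7]
width: 0.003
gripper_force: 0.0
```

```bash
cat > arc.py <<'E'
from h import *
import sys
def table(alphas,off=20.5,r=105):
    o=arm.observe(); R=cv2.Rodrigues(o['ee_rot'])[0]; p0=o['position'][:2]*1000
    piv=np.array([532.1,147.7]); ty=np.degrees(np.arctan2(R[1,1],R[0,1]))
    print(p0,ty,o['force'])
    for a in alphas:
        t=np.radians(a); c,s=np.cos(t),np.sin(t)
        D=piv+r*np.array([c,s])+off*np.array([s,-c])-p0
        print(a,np.round([D@R[:2,0]/1000,D@R[:2,1]/1000],3).tolist(),round(-np.radians(a-180-ty),2))
if __name__=='__main__': table(np.arange(*map(float,sys.argv[1:4])),*map(float,sys.argv[4:]))
E
python3 arc.py 176.9 254 4
```

```text
[429.83962818 190.29335532] -3.101470830754677 [0.4319676  0.20796433 0.66009621]
176.9 [-0.017, -0.001] -0.0
180.9 [-0.024, -0.002] -0.07
184.9 [-0.031, -0.002] -0.14
188.9 [-0.039, -0.003] -0.21
192.9 [-0.046, -0.002] -0.28
196.9 [-0.054, -0.001] -0.35
200.9 [-0.061, 0.0] -0.42
204.9 [-0.068, 0.002] -0.49
208.9 [-0.075, 0.005] -0.56
212.9 [-0.082, 0.007] -0.63
216.9 [-0.089, 0.011] -0.7
220.9 [-0.095, 0.015] -0.77
224.9 [-0.101, 0.019] -0.84
228.9 [-0.107, 0.024] -0.91
232.9 [-0.113, 0.029] -0.98
236.9 [-0.118, 0.034] -1.05
240.9 [-0.122, 0.04] -1.12
244.9 [-0.127, 0.046] -1.19
248.9 [-0.131, 0.052] -1.26
252.9 [-0.134, 0.059] -1.33
```

jog_arm:
  moves:
    - [-0.009,-0.001,0,0]
    - [-0.017,-0.001,0,0]
    - [-0.024,-0.002,0,-0.07]
    - [-0.031,-0.002,0,-0.14]
    - [-0.039,-0.003,0,-0.21]
    - [-0.046,-0.002,0,-0.28]
    - [-0.054,-0.001,0,-0.35]
    - [-0.061,0,0,-0.42]
    - [-0.068,0.002,0,-0.49]
    - [-0.075,0.005,0,-0.56]
    - [-0.082,0.007,0,-0.63]
    - [-0.089,0.011,0,-0.7]

```text
clock: 10.12
position: [0.4357, 0.1, 0.0391]
ee_rot: [1.399, 2.812, 0.0]
force: [-0.3, 1.4, 0.6]
width: 0.008
gripper_force: 0.7
```

```bash
python3 arc.py 220.9 273 4
python3 - <<'E'
from h import *
d=grab('top'); cv2.imwrite('pics/t4.png',cv2.resize(d['color'][135:300,190:365,::-1],(630,594)))
E
```

```text
[435.74941288 100.0025458 ] 37.11805021372035 [-0.25066868  1.40982535  0.6443075 ]
220.9 [-0.007, -0.001] -0.07
224.9 [-0.014, -0.001] -0.14
228.9 [-0.021, -0.001] -0.21
232.9 [-0.029, -0.001] -0.28
236.9 [-0.036, -0.0] -0.35
240.9 [-0.044, 0.001] -0.42
244.9 [-0.051, 0.003] -0.48
248.9 [-0.058, 0.006] -0.55
252.9 [-0.065, 0.008] -0.62
256.9 [-0.072, 0.012] -0.69
260.9 [-0.078, 0.016] -0.76
264.9 [-0.084, 0.02] -0.83
268.9 [-0.09, 0.025] -0.9
272.9 [-0.095, 0.03] -0.97
```

View pics/t4.png

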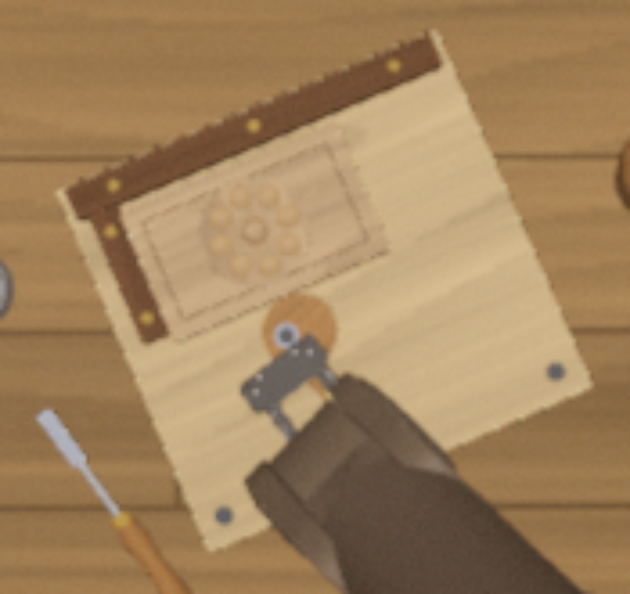

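The arm is turning with the finger, and the cam disc at crop (300,330) is nearing the blank. I'll carry on.

jog_arm:
  moves:
    - [-0.007,-0.001,0,-0.07]
    - [-0.014,-0.001,0,-0.14]
    - [-0.021,-0.001,0,-0.21]
    - [-0.029,-0.001,0,-0.28]
    - [-0.036,0,0,-0.35]
    - [-0.044,0.001,0,-0.42]
    - [-0.051,0.003,0,-0.48]
    - [-0.058,0.006,0,-0.55]
    - [-0.065,0.008,0,-0.62]

```text
clock: 11.3
position: [0.4808, 0.0533, 0.0389]
ee_rot: [-0.475, -3.105, 0.0]
force: [-1.9, 1.5, 0.6]
width: 0.003
gripper_force: 1.0
```

```bash
python3 arc.py 254.9 290 2
```

```text
[480.8483707   53.30882986] 72.59101514922787 [-1.94065693  1.46466779  0.62111655]
254.9 [-0.004, -0.0] -0.04
256.9 [-0.008, -0.001] -0.08
258.9 [-0.012, -0.001] -0.11
260.8999999999999 [-0.016, -0.001] -0.15
262.89999999999986 [-0.019, -0.002] -0.18
264.89999999999986 [-0.023, -0.002] -0.21
266.89999999999986 [-0.027, -0.001] -0.25
268.8999999999998 [-0.03, -0.001] -0.28
270.89999999999975 [-0.034, -0.001] -0.32
272.89999999999975 [-0.038, -0.0] -0.35
274.89999999999975 [-0.042, 0.0] -0.39
276.8999999999997 [-0.045, 0.001] -0.42
278.89999999999964 [-0.049, 0.002] -0.46
280.89999999999964 [-0.052, 0.003] -0.49
282.89999999999964 [-0.056, 0.004] -0.53
284.8999999999996 [-0.059, 0.006] -0.56
286.8999999999995 [-0.063, 0.007] -0.6
288.8999999999995 [-0.066, 0.009] -0.63
```

jog_arm:
  moves:
    - [-0.004,0,0,-0.04]
    - [-0.008,-0.001,0,-0.08]
    - [-0.012,-0.001,0,-0.11]
    - [-0.016,-0.001,0,-0.15]
    - [-0.019,-0.002,0,-0.18]
    - [-0.023,-0.002,0,-0.21]
    - [-0.027,-0.001,0,-0.25]
    - [-0.027,-0.001,0,-0.25]

```text
clock: 12.3
position: [0.5067, 0.0441, 0.0385]
ee_rot: [-0.086, -3.14, 0.001]
force: [-1.9, -1.5, -0.7]
width: 0.004
gripper_force: 1.0
```

```bash
python3 arc.py 266.9 290 2;python3 - <<'E'
from meas import *
d=grab('top'); hsv=cv2.cvtColor(d['color'],cv2.COLOR_RGB2HSV)
H=cv2.medianBlur(heights(d)[...,2].astype(np.float32),3); w=window(195,362,135,300)
m=(H>.036)&(H<.06)&(hsv[...,1]<112)&w; print('panel',rect(d,m,.046))
cv2.imwrite('pics/t5.png',cv2.resize(d['color'][135:300,190:365,::-1],(630,594)))
E
```

```text
[506.65118758  44.09416206] 86.86105322531357 [-1.88860005 -1.54639703 -0.73046254]
266.9 [0.001, -0.0] -0.0
268.9 [-0.003, -0.001] -0.04
270.9 [-0.007, -0.001] -0.07
272.9 [-0.01, -0.002] -0.11
274.9 [-0.014, -0.002] -0.14
276.9 [-0.018, -0.002] -0.18
278.9 [-0.022, -0.002] -0.21
280.9 [-0.025, -0.002] -0.25
282.9 [-0.029, -0.002] -0.28
284.9 [-0.033, -0.001] -0.31
286.9 [-0.036, -0.001] -0.35
288.9 [-0.04, -0.0] -0.38
panel ((626.4865112304688, 178.67779541015625), (123.42727661132812, 202.7215576171875), 23.101028442382812)
```

View pics/t5.png

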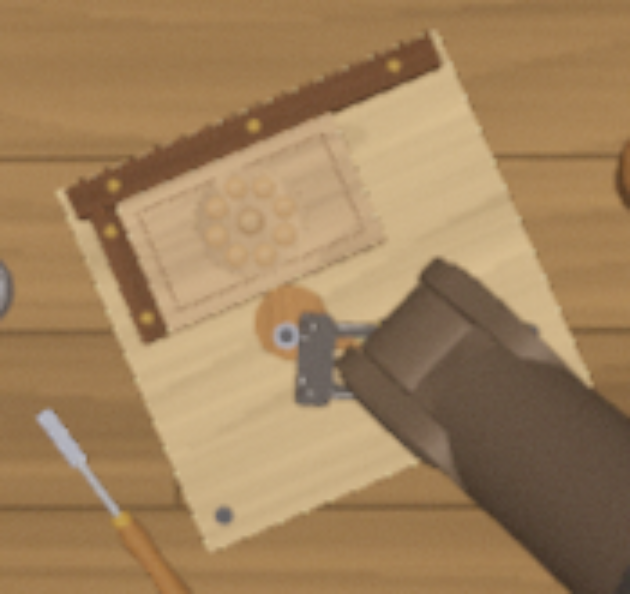

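The cam is on the blank and the blank is almost against the long stop, at jig x about 73.5. Next come small steps while I watch the force.

jog_arm:
  moves:
    - [-0.002,0,0,-0.02]
    - [-0.004,-0.001,0,-0.04]
    - [-0.005,-0.001,0,-0.05]
    - [-0.007,-0.001,0,-0.07]
    - [-0.007,-0.001,0,-0.07]

```text
clock: 12.98
position: [0.5106, 0.0429, 0.0382]
ee_rot: [0.025, -3.136, 0.002]
force: [-12.5, -1.2, 7.6]
width: 0.007
gripper_force: 6.0
```

jog_arm:
  moves:
    - [-0.001,0,0,0]
    - [-0.001,0,0,0]

```text
clock: 13.22
position: [0.5109, 0.0428, 0.0381]
ee_rot: [0.025, -3.135, 0.003]
force: [-12.9, -2.0, 8.8]
width: 0.004
gripper_force: 7.1
```

jog_arm:
  moves:
    - [0.005,0,0,0]
    - [0.015,0,0,0]
    - [0.03,0,0,0]
    - [0.03,0,-0.04,0]
    - [0.03,0,-0.08,0]
    - [0.06,0,-0.14,0]
    - [0.08,0,-0.2,0]
    - [0.1,0.06,-0.22,0]
    - [0.1,0.12,-0.22,0]
    - [0.1,0.18,-0.22,0]
    - [0.1,0.24,-0.22,0]
    - [0.1,0.3,-0.22,0]
    - [0.1,0.3,-0.22,0]
    - [0.1,0.3,-0.22,0]
    - [0.1,0.3,-0.22,0]

```text
clock: 15.1
position: [0.4106, 0.3399, 0.2585]
ee_rot: [-0.02, 3.141, -0.002]
force: [-0.5, -0.1, -0.4]
width: 0.004
gripper_force: 0.0
```

```bash
python3 - <<'E'
from meas import *
d=grab('top'); hsv=cv2.cvtColor(d['color'],cv2.COLOR_RGB2HSV)
H=cv2.medianBlur(heights(d)[...,2].astype(np.float32),3); w=window(195,362,135,300)
m=(H>.036)&(H<.06)&(hsv[...,1]<112)&w; print('panel',rect(d,m,.046))
print(arm.observe()['position'])
cv2.imwrite('pics/t6.png',cv2.resize(d['color'][135:300,190:365,::-1],(630,594)))
E
```

```text
panel ((626.7020263671875, 178.17666625976562), (123.43307495117188, 203.803955078125), 23.10576820373535)
[0.41079527 0.33987006 0.2586537 ]
```

View pics/t6.png

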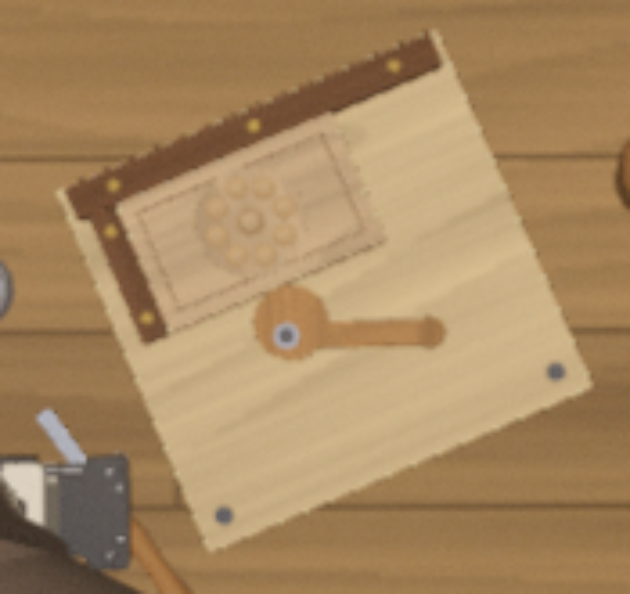

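The hand is clear. The blank sits against both stops, square at 23.1° like the board, with the cam pressed on it at crop (290,320). The arm took 13 N, above the 5 to 9 N that clamps it, and stayed where it was left. I'll hand it in.

```bash
python3 -c "
from cell import arm
print(arm.sign_off())"
```

```text
the job is handed in; nothing more can be done
None
```

The job is handed in at about 15 s of the 51 s: the blank measured square and against both stops, the cam was pushed tight at about 13 N and stayed put, and the hand is clear; no verdict was returned, and the cam's squeeze on the blank could not be measured directly.

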